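# Lock the tape roll into its dispenser with the long spindle

### The arm

A 7-joint arm with a two-finger parallel gripper is mounted at the origin on a cart in front of the work surface, level with it; the furniture and walls round the work are solid. World frame = base frame: x ahead of the robot, y to its left, z up, the work surface at z = 0. Lengths are in m, angles in rad, forces in N, time in s.
With the tool pointing down it reaches from about 0.4 to 0.85 m from the base axis. Payload 10.4 kg.
Tool frame: the origin (TCP) lies at the very end of the fingers, on their centre line; the grasp point (between the pads) lies 19 mm behind it (manip.grip_point_offset is the distance from the TCP to the grasp point, in m); z points along the fingers, y is the line along which they close (so a half turn about z gives the same grasp; the last joint's range is limited). The gripper opens to 85 mm and grips with 20 to 120 N. Pads are 22 mm wide; open, the fingers measure 114 mm over their backs; the gripper's body (76 mm by 85 mm) begins 54 mm behind the grasp point. The pads swing forward as they close: fully open they stand 13 mm farther back than shut.
Start: joints at [1.168, 0.332, -0.065, 1.46, 0.022, 1.35, -0.088], TCP at [0.232, -0.58, 0.195] pointing down, gripper open.
Joint ranges: [-2.6, 2.6], [-0.5, 2.12], [-1.47, 1.34], [0.16, 2.42], [-1.27, 4.41], [0.06, 2.06], [-2.6, 2.6]. Speed limits (rad/s): [2.22, 2.22, 2.79, 2.79, 3.14, 3.14, 3.14].

### API

Orientations are given as a unit quaternion [x, y, z, w].
In Python, from workcell import manip gives the robot as it stands. The module is installed in compiled form; this text tells all that it offers.
- The arm moves only by the shell command python3 -m inch 'ROWS' [OPENING] [FORCE]. ROWS is JSON, a list of rows, each a list of 2 entries, a list of its own where there are three numbers: the shift along the tool's x, y, z each as a share of 0.08 m, from -1 to 1, then the turn, a rotation vector about the tool's x, y, z each as a share of 45 degrees, from -1 to 1. A call has exactly 10 rows; each row is the pose to reach, as a shift and turn from the pose commanded when the call began, along the tool's axes at that moment; what a row does not reach only later rows make up. A row lasts 1/10 s, in which the tool goes at most 50 mm and 8.59 degrees, less where a joint would pass 70% of its speed; a pose out of reach is approached as far as the arm can. A call with a number of a shift or a turn outside -1 to 1 is refused whole. A call with a gripper value outside its range is refused whole. OPENING is the opening, from 0 (shut) to 1 (fully open), set as the call begins (- or left out, the last holds). The fingers move at their own pace and stop on an object; FORCE is the grip in N (left out, the last holds). Time passes only in rows, so rows that repeat a pose let the fingers close, or fill a call up. It gives the time, the measured TCP pose, the force, the opening and the grip force at its end, in the units of the state.
- manip.get_obs(): the state, without advancing time (a new reading comes with each control period).
- manip.camera(name): name is "side" or "top"; returns the picture (420x560x3 uint8, red, green, blue); there is no depth.
- manip.camera_params(name): a dict with "fov_y" (degrees; the focal length in pixels is half the picture's height over the tangent of half this angle, whatever the lens; pixels are square), "cx", "cy" (the principal point, pixels), "k1" (the pictures are not rectified: a ray, as slopes to the right and down, at radius r is drawn at 1 + k1 r^2 times it, then the intrinsics apply), "camera_from_world" (4x4, takes a point from world to camera coordinates). Camera axes: x right, y up, looking along -z (the intrinsics and any distortion apply to the point x, -y, -z); pixel columns grow to the right and rows downward; lengths in m; the calibration is good to about 2 mm. A picture is of the moment at which its call begins. camera_params takes no time and is no camera call.
- manip.hand_in(): hands the job in; it is judged then, once.
The state is a dict: "clock": time; "joint_pos": joint angles; "joint_velocities": joint speeds; "tau": joint torques, N m; "position": TCP position; "ee_rot": TCP orientation; "ft_force": force on the tool from outside, world axes, zero at the start; "torque": the same for the moment, N m; "grip_width": opening from 0.0 (shut) to 1.0 (fully open); "grasp_force": force on a finger pad.
Only numpy, scipy, OpenCV 4.12 (cv2) and the standard library are available. Lean on these libraries where they do the work, as an engineer would, in place of code of your own. Each camera call takes 0.05 s, during which the arm holds its last target. There are 200 camera calls.

### The job

The roll of masking tape already lies between the base and the top arm of the green tape dispenser. Take the red-knobbed spindle out of the wooden stand and lower it gently, upright, through the bore in the top arm, the roll and the bore in the base, until its collar rests flat on the top arm, then let go. Leave the blue-knobbed spindle, which is too short, in the stand.

Things in the scene. Friction and masses are not known exactly. Their poses are not given: they have to be found in the camera images.
- red_spindle_knob (a point): Centre of the red knob of the long spindle: round, upright, 30 mm across, 46 mm tall; grip here. Under it a steel collar, 50 mm across, 6 mm thick, underside 29 mm below this point, then a shaft 16 mm across, 68 mm long, last 10 mm tapered to an 8 mm nose (97 mm below this point). z up along the shaft. 100 to 210 g. Stands loose in one hole of the wooden stand, collar on its top.
- blue_spindle_knob (a point): Centre of the blue knob of the short spindle: same knob and collar, but a shaft of only 34 mm; not to be moved. It stands in the other hole of the stand, its top 128 mm above the bench. The stand is a fixed wooden block 70 x 200 mm, 76 mm high, with two 20 mm holes 120 mm apart along its length; which spindle is in which hole varies.
- bore_top (a point): Centre of the bore in the top arm of the green dispenser, at the arm's top face, 74 mm above the bench. Dispenser fixed, C-shaped: base 22 mm thick, 40 mm gap, arm 12 mm thick and 70 mm wide. Arm and base each have a 30 mm bore, both on the vertical axis through this point. z up; x points to the post, 64 to 84 mm off. Only two 4 mm screw heads over the post stand above the arm.
- tape_roll: Roll of masking tape lying flat and loose on the dispenser's base, under the top arm: 105 mm outside, 54 mm inside diameter, 25 mm thick. Origin at the centre of its underside. It starts within 6 mm of the bore axis, so the spindle passes freely through its hole.
Things that resemble listed ones, but are neither listed nor needed, are in the scene too. There is more than one size of the tape_roll; the one meant has the size given above. There is more than one size of the part that bears red_spindle_knob; the job needs the smaller.

How it is judged:
By the outcome, as a careful person would: the job done as asked, in the order asked, and still so for the second after the job is handed in, with the robot touching nothing.
It also fails if it takes over 48 s, if anything falls off the work surface, if the arm or the gripper's body presses on something with over 40 N, if the wrist force passes 120 N, or if a joint passes its speed limit or range.

## Working session

There is one attempt and no reset: what is moved stays moved. The work goes in short steps, Python scripts to look and compute and a shell command to move; the robot and the scene stay as the last step left them, time stands still between calls to the robot, and variables do not carry over. Pictures are saved under pics/ and viewed, at most 10 in all, crops included, and the job is handed in when it is done.

```bash
mkdir -p pics; cat > h.py <<'E'
import numpy as np, cv2
from workcell import manip
def K(n):
    p=manip.camera_params(n); f=210/np.tan(np.radians(p["fov_y"])/2)
    return p,f,np.array(p["camera_from_world"])
def ray(n,u,v):
    p,f,T=K(n); d=np.array([(u-p["cx"])/f,(v-p["cy"])/f]); s=d.copy()
    for _ in range(30): s=d/(1+p["k1"]*(s@s))
    R=T[:3,:3]; return -R.T@T[:3,3], R.T@np.array([s[0],-s[1],-1])
def onz(n,u,v,z):
    o,d=ray(n,u,v); return o+d*(z-o[2])/d[2]
def proj(n,P):
    p,f,T=K(n); c=T[:3,:3]@np.array(P)+T[:3,3]; s=np.array([c[0],-c[1]])/-c[2]
    s=s*(1+p["k1"]*(s@s)); return s*f+[p["cx"],p["cy"]]
def tri(a,b):
    A=[];B=[]
    for n,u,v in (a,b):
        o,d=ray(n,u,v); d/=np.linalg.norm(d); M=np.eye(3)-np.outer(d,d); A.append(M);B.append(M@o)
    X=np.linalg.lstsq(np.vstack(A),np.hstack(B),rcond=None)[0]
    return X,[float(np.linalg.norm(M@X-b)) for M,b in zip(A,B)]
def snap(n,name):
    im=manip.camera(n)[:,:,::-1].copy(); cv2.imwrite(f"pics/{name}.png",im); return im
E
python3 - <<'E'
from h import *
for n in("side","top"):
    snap(n,n+"0"); p,f,T=K(n); print(n,f,p["cx"],p["cy"],p["k1"],(-T[:3,:3].T@T[:3,3]).round(3),T.round(2).tolist())
print(manip.get_obs())
E
```

```text
side 507.0677523023163 285.3754917197676 208.90392222019238 0.0648919172398167 [0.324 0.818 0.846] [[-0.98, -0.19, -0.0, 0.48], [0.12, -0.64, 0.76, -0.15], [-0.14, 0.74, 0.65, -1.11], [0.0, 0.0, 0.0, 1.0]]
top 394.01507563137983 275.8419381583826 209.82301907646715 -0.05133016720991402 [ 0.353 -0.043  0.935] [[-0.01, -1.0, -0.0, -0.04], [0.99, -0.01, 0.16, -0.5], [-0.16, -0.0, 0.99, -0.87], [0.0, 0.0, 0.0, 1.0]]
{'clock': 0.1, 'joint_pos': array([ 1.16840311,  0.33282471, -0.06467716,  1.46082724,  0.02159263,
        1.34991021, -0.08849233]), 'joint_velocities': array([-0.00110741, -0.0018407 , -0.0001152 , -0.00281868, -0.00037759,
       -0.00027796, -0.00050909]), 'tau': array([ 2.73753809e-03, -6.26745057e+01,  4.99590801e-02, -3.92430604e+01,
        1.63201051e-02,  6.96256713e-03, -8.91955369e-05]), 'position': array([ 0.23155231, -0.58012301,  0.19429982]), 'ee_rot': array([ 9.82023270e-01,  1.88758817e-01, -1.48096785e-04, -6.19850413e-04]), 'ft_force': array([-0.3113701 ,  0.05087993, -0.23358198]), 'torque': array([0.02892388, 0.0059478 , 0.01438179]), 'grasp_force': 0.0, 'grip_width': 1.0011451920338579}
```

View pics/top0.png

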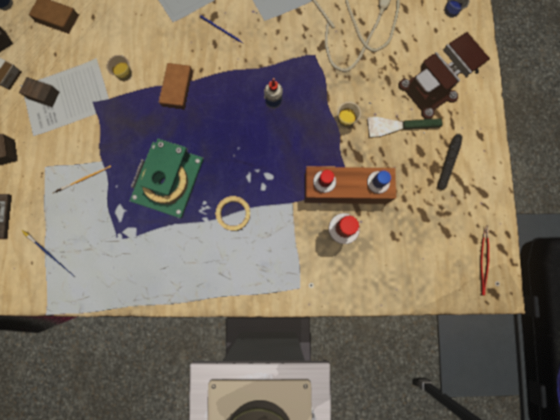

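View pics/side0.png

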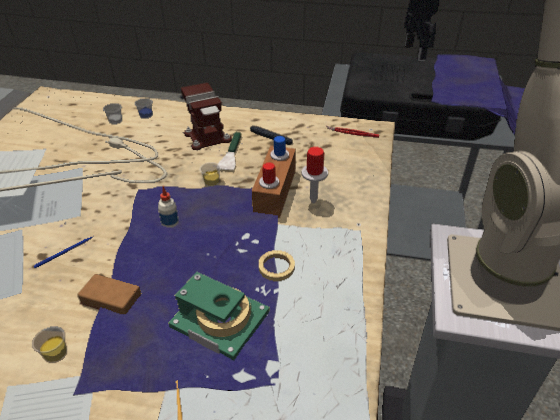

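The top view shows the stand at about (350,184), with the stand's red knob at (325,179) and blue at (380,181). A larger red decoy stands at (346,227). The dispenser bore is near (158,177), and near (222,299) in the side view.

```bash
cat > m.py <<'E'
from h import *
def blobs(im,lo,hi,box):
    hsv=cv2.cvtColor(im,cv2.COLOR_BGR2HSV); hsv[:,:,0]=(hsv[:,:,0]+90)%180 if lo[0]>=80 and hi[0]<=100 and False else hsv[:,:,0]
    m=cv2.inRange(hsv,lo,hi); x0,y0,x1,y1=box; z=np.zeros_like(m); z[y0:y1,x0:x1]=m[y0:y1,x0:x1]
    return z
E
python3 - <<'E'
from h import *
import cv2
def red(im):
    b,g,r=[im[:,:,i].astype(int) for i in range(3)]; return ((r>90)&(r>2.5*g)&(r>2.5*b)).astype(np.uint8)
def blue(im):
    b,g,r=[im[:,:,i].astype(int) for i in range(3)]; return ((b>90)&(b>2*r)&(b>1.4*g)).astype(np.uint8)
def show(m,t):
    n,l,s,c=cv2.connectedComponentsWithStats(m)
    for i in range(1,n):
        if s[i,4]>40: print(t,s[i].tolist(),c[i].round(2).tolist())
T=cv2.imread("pics/top0.png");S=cv2.imread("pics/side0.png")
for n,im in(("top",T),("side",S)):
    show(red(im),n+" red"); show(blue(im),n+" blue")
a=cv2.resize(T[130:250,120:220],None,fx=4,fy=4,interpolation=cv2.INTER_CUBIC)
b=cv2.resize(S[260:370,160:280],None,fx=3.3,fy=4.364,interpolation=cv2.INTER_CUBIC)
cv2.imwrite("pics/crop.png",np.hstack([a,b]))
E
```

```text
top red [320, 170, 14, 14, 147] [326.74, 176.39]
top red [339, 216, 20, 20, 281] [348.22, 225.24]
top red [481, 266, 5, 29, 63] [482.68, 282.6]
top blue [377, 172, 13, 12, 124] [383.14, 177.25]
side red [335, 128, 44, 9, 89] [354.89, 131.97]
side red [307, 147, 17, 12, 128] [314.77, 151.62]
side red [263, 163, 12, 9, 76] [268.24, 166.28]
side blue [274, 136, 11, 7, 65] [279.03, 138.92]
side blue [34, 238, 56, 29, 100] [60.94, 251.93]
```

View pics/crop.png

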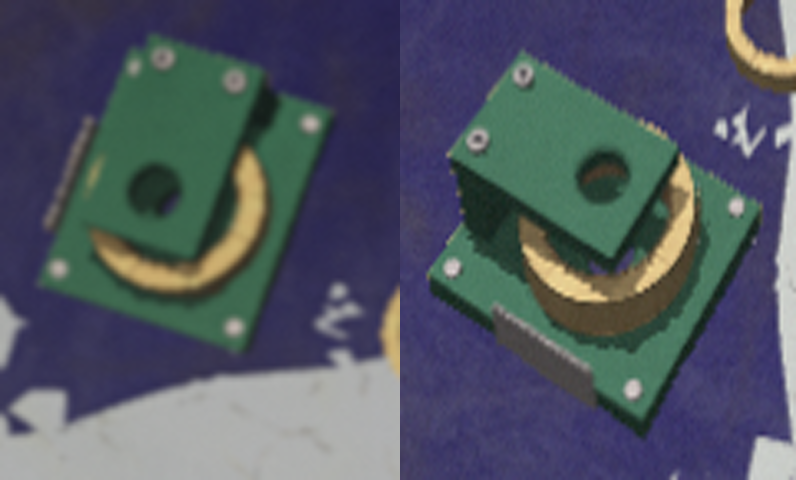

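The crop shows the bore at top pixel (158.4,177.1) and side pixel (221.5,300.4), with the post towards the two screws. Next I'll compute the points and get a closer look at the knobs.

```bash
python3 - <<'E'
from h import *
T=cv2.imread("pics/top0.png");S=cv2.imread("pics/side0.png")
print("bore",onz("top",158.4,177.1,.074).round(4),onz("side",221.5,300.4,.074).round(4),[np.round(x,4) for x in tri(("top",158.4,177.1),("side",221.5,300.4))])
for n,im,w in(("top",T,.0),("side",S,.0)):
    b,g,r=[im[:,:,i].astype(int) for i in range(3)]
    for nm,m in(("red",(r>50)&(r>2.2*g)&(r>2.2*b)),("blue",(b>60)&(b>2*r)&(b>1.4*g))):
        k,l,s,c=cv2.connectedComponentsWithStats(m.astype(np.uint8))
        for i in range(1,k):
            if s[i,4]>60: print(n,nm,s[i].tolist(),c[i].round(2).tolist(), onz(n,*c[i],.110).round(4))
# screws (top face of arm): crop coords
for t,s in(((162,57),(523,75)),((234,80),(477,140))):
    print("screw",onz("top",(t[0]+.5)/4-.5+120,(t[1]+.5)/4-.5+130,.076).round(4),onz("side",(s[0]-400+.5)/3.3-.5+160,(s[1]+.5)/4.364-.5+260,.076).round(4))
a=cv2.resize(T[150:260,295:405],None,fx=4,fy=4,interpolation=cv2.INTER_CUBIC)
b=cv2.resize(S[125:225,240:340],None,fx=3.5,fy=4.4,interpolation=cv2.INTER_CUBIC)
cv2.imwrite("pics/crop2.png",np.hstack([a,b]))
E
```

```text
bore [0.5679 0.2235 0.074 ] [0.5646 0.2294 0.074 ] [array([0.5678, 0.225 , 0.0686]), array([0.0014, 0.0014])]
top red [320, 169, 15, 17, 178] [326.31, 177.07] [ 0.5567 -0.1499  0.11  ]
top red [338, 216, 21, 20, 300] [348.13, 225.32] [ 0.452  -0.1933  0.11  ]
top red [481, 242, 8, 53, 144] [483.95, 269.94] [ 0.3558 -0.4771  0.11  ]
top blue [377, 172, 13, 12, 125] [383.12, 177.3] [ 0.5557 -0.2726  0.11  ]
side red [335, 128, 44, 9, 144] [355.84, 132.32] [ 0.3613 -0.3597  0.11  ]
side red [307, 147, 17, 28, 416] [314.69, 160.5] [ 0.4504 -0.2113  0.11  ]
side red [263, 162, 12, 22, 232] [268.53, 172.42] [ 0.5528 -0.1414  0.11  ]
side red [161, 187, 8, 14, 62] [164.48, 195.13] [ 0.7674 -0.0119  0.11  ]
side blue [273, 136, 13, 20, 204] [279.05, 145.02] [ 0.5513 -0.2621  0.11  ]
side blue [34, 237, 58, 31, 151] [60.41, 252.67] [0.9029 0.1988 0.11  ]
screw [0.6454 0.2225 0.076 ] [0.6294 0.1825 0.076 ]
screw [0.6313 0.1806 0.076 ] [0.6436 0.2241 0.076 ]
```

View pics/crop2.png

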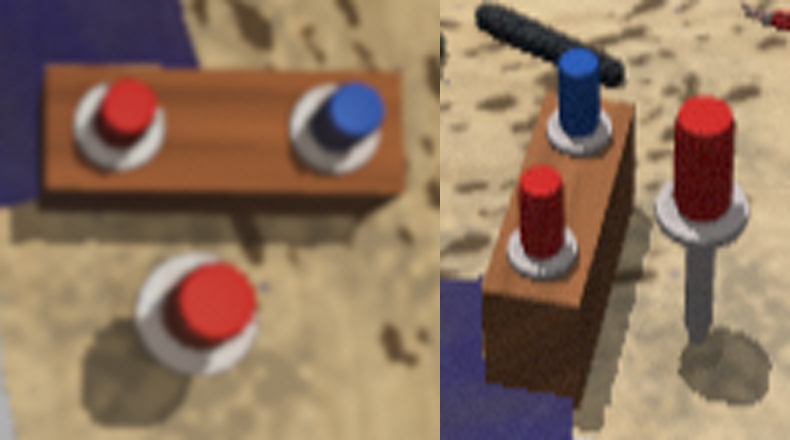

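The close-up shows the stand's red knob top at top pixel (326.9,174.6), with its collar at (324.4,181.1). The decoy stands apart and is bigger.

```bash
python3 - <<'E'
from h import *
print(manip.grip_point_offset)
c=lambda x,y:((x+.5)/4-.5+295,(y+.5)/4-.5+150)
s=lambda x,y:((x-440+.5)/3.5-.5+240,(y+.5)/4.4-.5+125)
print("red knob top",onz("top",*c(129,100),.128).round(4),onz("side",*s(542,181),.128).round(4))
print("collar",onz("top",*c(119,126),.082).round(4),onz("side",*s(542,250),.082).round(4))
print(tri(("top",*c(129,100)),("side",*s(542,181))))
print("decoy top",tri(("top",*c(217,300)),("side",*s(704,114))), "collar",tri(("top",*c(198,315)),("side",*s(703,212))))
print("blue top",onz("top",*c(357,109),.128).round(4),onz("side",*s(579,63),.128).round(4))
from scipy.spatial.transform import Rotation as R
o=manip.get_obs(); Rm=R.from_quat(o["ee_rot"]); print(Rm.as_matrix().round(3))
tgt=R.from_quat([1,0,0,0]); print("turn deg",(Rm.inv()*tgt).as_rotvec(degrees=True))
for w in([.40,-.40,.28],[.555,-.148,.24]): print(Rm.inv().apply(np.array(w)-o["position"])/.08)
E
```

```text
0.0187
red knob top [ 0.5575 -0.1489  0.128 ] [ 0.5523 -0.1441  0.128 ]
collar [ 0.5543 -0.149   0.082 ] [ 0.5529 -0.142   0.082 ]
(array([ 0.55592079, -0.14939954,  0.12450356]), [0.0024053694555331777, 0.002405369455534091])
decoy top (array([ 0.44763465, -0.18626559,  0.15697387]), [0.00013834905457596586, 0.00013834905457562932]) collar (array([ 0.44691919, -0.18818409,  0.08950888]), [0.0009476969367110081, 0.0009476969367104957])
blue top [ 0.5522 -0.2692  0.128 ] [ 0.5506 -0.2632  0.128 ]
[[ 0.929  0.371 -0.001]
 [ 0.371 -0.929  0.001]
 [-0.    -0.001 -1.   ]]
turn deg [-7.14583363e-02  1.70730707e-02  2.17607196e+01]
[ 2.7902063  -1.31184629 -1.06974141]
[ 5.75747237 -3.51844774 -0.56710001]
```

```bash
python3 -m inch '[[[0.05,0,-0.05],[0,0,0.03]],[[0.15,0,-0.15],[0,0,0.1]],[[0.3,0,-0.25],[0,0,0.18]],[[0.45,0,-0.35],[0,0,0.26]],[[0.6,0,-0.45],[0,0,0.34]],[[0.75,0,-0.55],[0,0,0.41]],[[0.87,0,-0.63],[0,0,0.45]],[[0.95,0,-0.68],[0,0,0.484]],[[1,0,-0.7],[0,0,0.484]],[[1,0,-0.7],[0,0,0.484]]]' 1 40
python3 -m inch '[[[0.03,-0.05,0],[0,0,0]],[[0.09,-0.15,0],[0,0,0]],[[0.16,-0.26,0],[0,0,0]],[[0.23,-0.37,0],[0,0,0]],[[0.3,-0.48,0],[0,0,0]],[[0.37,-0.59,0],[0,0,0]],[[0.44,-0.7,0],[0,0,0]],[[0.5,-0.8,0],[0,0,0]],[[0.56,-0.9,0],[0,0,0]],[[0.62,-1,0],[0,0,0]]]'
```

```text
clock: 1.1
position: [0.3068, -0.5505, 0.2512]
ee_rot: [1.0, 0.0, 0.0, 0.0]
ft_force: [-0.1, -0.1, 0.1]
grip_width: 1.0
grasp_force: 0.0
clock: 2.1
position: [0.356, -0.4702, 0.251]
ee_rot: [1.0, -0.0, 0.0, 0.0]
ft_force: [-0.4, 0.3, 0.4]
grip_width: 1.0
grasp_force: 0.0
```

```bash
python3 -m inch '[[[0.06,-0.1,0],[0,0,0]],[[0.12,-0.2,0],[0,0,0]],[[0.18,-0.3,0],[0,0,0]],[[0.25,-0.4,0],[0,0,0]],[[0.31,-0.5,0],[0,0,0]],[[0.37,-0.6,0],[0,0,0]],[[0.43,-0.7,0],[0,0,0]],[[0.5,-0.8,0],[0,0,0]],[[0.56,-0.9,0],[0,0,0]],[[0.62,-1,0],[0,0,0]]]'
python3 -m inch '[[[0.06,-0.1,0],[0,0,0]],[[0.12,-0.2,0],[0,0,0]],[[0.18,-0.3,0],[0,0,0]],[[0.25,-0.4,0],[0,0,0]],[[0.31,-0.5,0],[0,0,0]],[[0.37,-0.6,0],[0,0,0]],[[0.43,-0.7,0],[0,0,0]],[[0.5,-0.8,0],[0,0,0]],[[0.56,-0.9,0],[0,0,0]],[[0.62,-1,0],[0,0,0]]]'
python3 -m inch '[[[0.06,-0.1,0],[0,0,0]],[[0.12,-0.2,0],[0,0,0]],[[0.18,-0.3,0],[0,0,0]],[[0.25,-0.4,0],[0,0,0]],[[0.31,-0.5,0],[0,0,0]],[[0.37,-0.6,0],[0,0,0]],[[0.43,-0.7,0],[0,0,0]],[[0.5,-0.8,0],[0,0,0]],[[0.56,-0.9,0],[0,0,0]],[[0.62,-1,0],[0,0,0]]]'
python3 -m inch '[[[0.06,-0.1,0],[0,0,0]],[[0.12,-0.2,0],[0,0,0]],[[0.18,-0.3,0],[0,0,0]],[[0.25,-0.4,0],[0,0,0]],[[0.31,-0.5,0],[0,0,0]],[[0.37,-0.6,0],[0,0,0]],[[0.44,-0.72,0],[0,0,0]],[[0.52,-0.85,0],[0,0,0]],[[0.6,-0.98,0],[0,0,0]],[[0.61,-1,0],[0,0,0]]]'
python3 - <<'E'
from h import *
snap("top","top1");S=snap("side","side1")
cv2.imwrite("pics/side1c.png",cv2.resize(S[60:260,160:400],None,fx=3,fy=3))
print(proj("side",manip.get_obs()["position"]))
E
```

```text
clock: 3.1
position: [0.4057, -0.3902, 0.251]
ee_rot: [1.0, -0.0, 0.0, 0.0]
ft_force: [0.1, 0.2, -0.4]
grip_width: 0.999
grasp_force: 0.0
clock: 4.1
position: [0.4553, -0.3102, 0.251]
ee_rot: [1.0, -0.0, 0.0, 0.0]
ft_force: [-1.0, -0.3, -0.1]
grip_width: 0.997
grasp_force: 0.0
clock: 5.1
position: [0.505, -0.2302, 0.251]
ee_rot: [1.0, -0.0, 0.0, 0.0]
ft_force: [0.0, 0.8, 0.5]
grip_width: 0.998
grasp_force: 0.0
clock: 6.1
position: [0.5542, -0.1487, 0.251]
ee_rot: [1.0, 0.001, 0.0, -0.0]
ft_force: [-1.3, 0.9, -0.0]
grip_width: 1.0
grasp_force: 0.0
[267.55182809 119.56344216]
```

View pics/side1c.png

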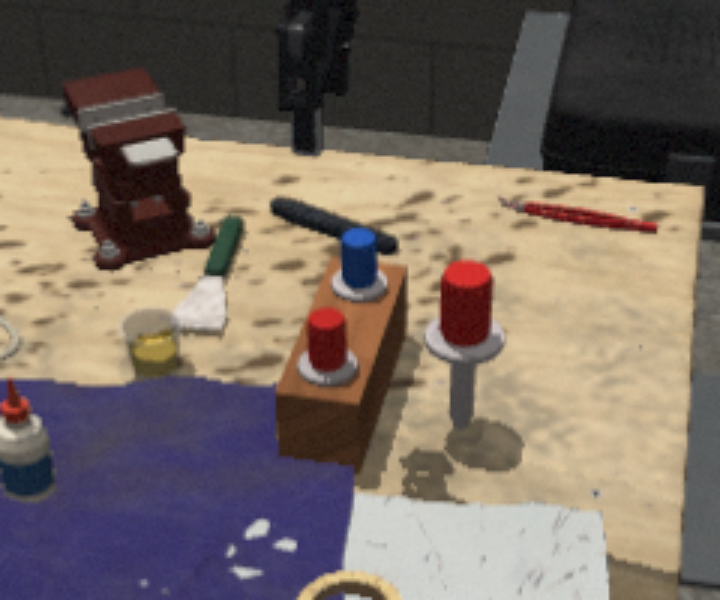

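Fingers are over the red knob in the side view (near fingertip at about (262,110) in the full picture). I'll check that against its expected projection.

```bash
python3 - <<'E'
from h import *
for y in(.0425,.057): 
  for x in(-.011,.011): print(proj("side",[.5542+x,-.1487+y,.264]).round(1))
S=cv2.imread("pics/side1.png"); g=S.max(axis=2)
for r in(104,107,109,110,111,112): print(r,g[r,250:276].tolist())
E
```

```text
[267.7 125.3]
[257.8 124.2]
[266.2 128.8]
[256.2 127.8]
104 [96, 100, 105, 107, 104, 99, 95, 65, 19, 27, 18, 15, 18, 19, 34, 59, 68, 62, 101, 100, 98, 96, 95, 93, 93, 102]
107 [106, 99, 101, 101, 96, 97, 92, 64, 22, 16, 14, 26, 19, 16, 24, 53, 66, 63, 102, 103, 107, 104, 98, 98, 104, 105]
109 [208, 202, 201, 201, 199, 197, 191, 96, 44, 13, 22, 18, 7, 24, 27, 60, 65, 62, 104, 102, 100, 102, 100, 104, 105, 99]
110 [208, 210, 208, 209, 213, 210, 201, 126, 57, 57, 56, 43, 39, 29, 37, 72, 84, 146, 202, 203, 200, 194, 149, 152, 144, 105]
111 [207, 205, 206, 207, 206, 207, 206, 192, 150, 101, 93, 70, 68, 70, 67, 72, 111, 206, 213, 213, 217, 216, 209, 210, 211, 206]
112 [220, 216, 214, 214, 214, 215, 213, 211, 205, 202, 198, 196, 196, 191, 163, 168, 201, 213, 216, 213, 211, 214, 215, 217, 218, 219]
```

```bash
python3 - <<'E'
from h import *
S=cv2.imread("pics/side1.png");T=cv2.imread("pics/top1.png")
a=cv2.resize(S[0:200,160:360],None,fx=2,fy=3);b=cv2.resize(T[100:300,250:450],None,fx=2,fy=3)
a=np.clip(a.astype(float)*1.8,0,255).astype(np.uint8);b=np.clip(b.astype(float)*1.8,0,255).astype(np.uint8)
cv2.imwrite("pics/c3.png",np.hstack([a,b])); print(manip.get_obs()["position"],manip.get_obs()["ee_rot"].round(4))
E
```

```text
[ 0.5535443  -0.15043052  0.25094065] [ 1.e+00  3.e-04 -0.e+00  0.e+00]
```

View pics/c3.png

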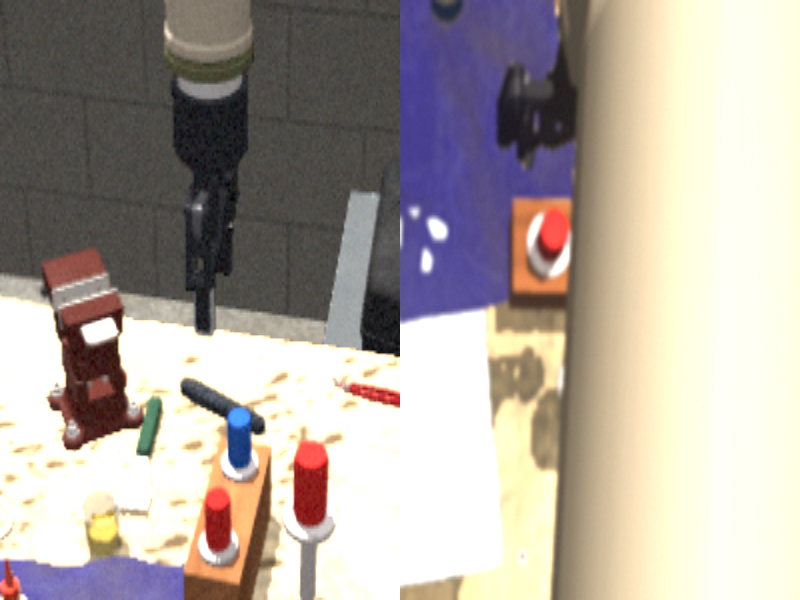

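```bash
python3 - <<'E'
from h import *
for z in(.25,.264,.28,.30): print(z,proj("top",[.554,-.099,z]).round(1),proj("side",[.554,-.099,z]).round(1), proj("top",[.554,-.106,z]).round(1),proj("side",[.554,-.106,z]).round(1))
print(tri(("top",312.3,153),("side",262,110)))
E
```

```text
0.25 [307.7 159.9] [262.3 132.1] [311.6 159.9] [263.  130.4]
0.264 [308.3 157.7] [262.  126.5] [312.2 157.7] [262.8 124.8]
0.28 [309. 155.] [261.8 120. ] [313.1 155. ] [262.5 118.3]
0.3 [310.  151.5] [261.5 111.7] [314.1 151.4] [262.2 110.1]
(array([ 0.5522622 , -0.10264491,  0.3017184 ]), [0.0014334692587468952, 0.0014334692587474238])
```

Both views place the open fingertip near z≈0.30, higher than the expected 0.264. I'll descend partway to a safe height with the gripper part closed and re-measure.

```bash
python3 -m inch '[[[0,0,0.1],[0,0,0]],[[0,0,0.2],[0,0,0]],[[0,0,0.3],[0,0,0]],[[0,0,0.45],[0,0,0]],[[0,0,0.6],[0,0,0]],[[0,0,0.75],[0,0,0]],[[0,0,0.88],[0,0,0]],[[0,0,0.95],[0,0,0]],[[0,0,1],[0,0,0]],[[0,0,1],[0,0,0]]]' 0.7
python3 - <<'E'
from h import *
T=snap("top","top2");S=snap("side","side2"); print(manip.get_obs()["position"])
a=cv2.resize(S[60:210,200:330],None,fx=3,fy=4);b=cv2.resize(T[110:260,260:390],None,fx=3,fy=4)
c=np.hstack([a,b]);c=np.clip(c.astype(float)*1.8,0,255).astype(np.uint8)
cv2.imwrite("pics/c4.png",c)
E
```

```text
clock: 7.2
position: [0.5532, -0.1508, 0.1706]
ee_rot: [1.0, -0.0, -0.0, -0.0]
ft_force: [-0.2, 0.2, 0.1]
grip_width: 0.7
grasp_force: 0.0
[ 0.55359798 -0.15093496  0.1713871 ]
```

View pics/c4.png

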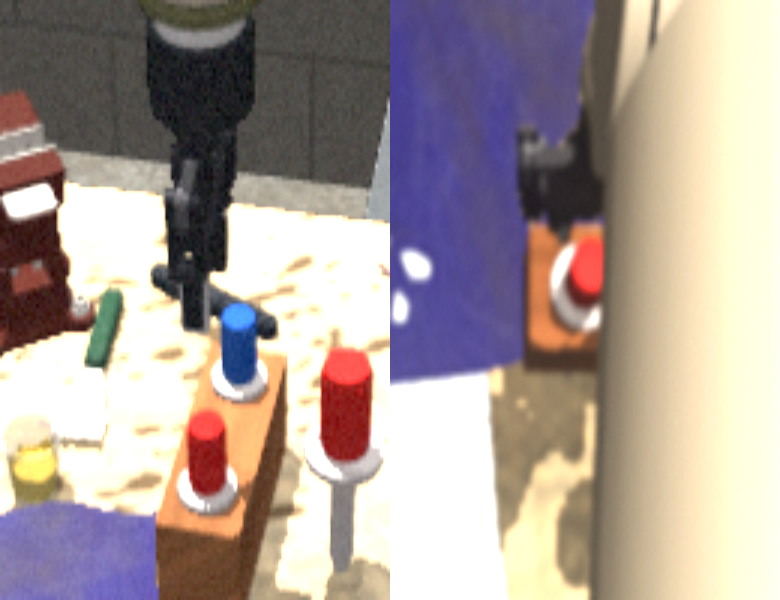

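The side view shows the fingertip at about (264,142), and the top view shows it near (317,169).

```bash
python3 - <<'E'
from h import *
print(tri(("top",316.7,169),("side",264,142)))
for y in(-.118,-.11,-.15): print([proj("side",[.5535,y,z]).round(1).tolist() for z in(.171,.178,.19,.205,.22)])
E
```

```text
(array([ 0.55183683, -0.11885383,  0.21056367]), [0.004032550397091343, 0.004032550397090647])
[[265.4, 157.1], [265.3, 154.6], [265.2, 150.2], [265.0, 144.7], [264.8, 139.1]]
[[264.7, 159.1], [264.6, 156.6], [264.4, 152.2], [264.2, 146.7], [264.0, 141.0]]
[[268.4, 149.4], [268.3, 146.9], [268.2, 142.6], [268.0, 137.1], [267.9, 131.5]]
```

Visible tip is still ~30 mm above the reported TCP. I'll descend to the height where reported fingertips would just clear the collar, watching the force, and check visually before closing.

```bash
python3 -m inch '[[[0.02,-0.04,0.05],[0,0,0]],[[0.02,-0.04,0.15],[0,0,0]],[[0.02,-0.04,0.25],[0,0,0]],[[0.02,-0.04,0.37],[0,0,0]],[[0.02,-0.04,0.5],[0,0,0]],[[0.02,-0.04,0.63],[0,0,0]],[[0.02,-0.04,0.76],[0,0,0]],[[0.02,-0.04,0.88],[0,0,0]],[[0.02,-0.04,0.97],[0,0,0]],[[0.02,-0.04,1],[0,0,0]]]' 0.7
python3 - <<'E'
from h import *
T=snap("top","top3");S=snap("side","side3"); print(manip.get_obs()["position"])
a=cv2.resize(S[100:220,210:330],None,fx=5,fy=5)
c=np.clip(a.astype(float)*1.8,0,255).astype(np.uint8)
cv2.imwrite("pics/c5.png",c)
E
```

```text
clock: 8.3
position: [0.5546, -0.1477, 0.09]
ee_rot: [1.0, -0.0, -0.001, -0.0]
ft_force: [0.2, -0.1, -0.5]
grip_width: 0.701
grasp_force: 0.0
[ 0.55487693 -0.14764086  0.09073562]
```

View pics/c5.png

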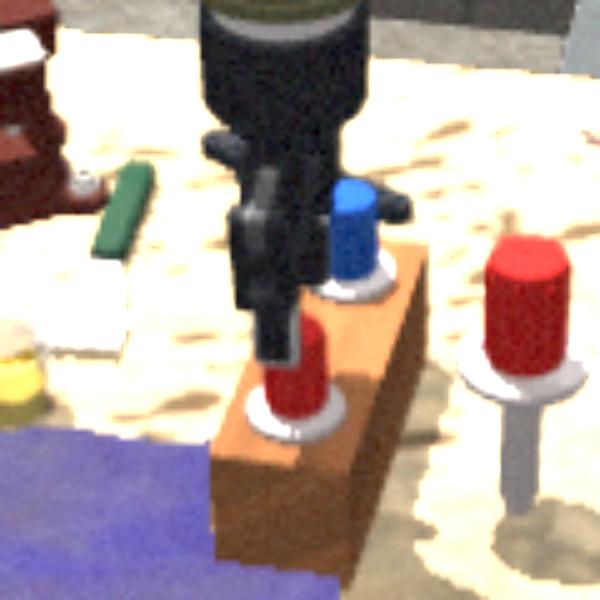

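The side view shows the fingers straddling the red knob laterally, with the tip at about (265.6,172.4), though apparently high on it. I'll do a gentle closing test: width 0.35 means the knob is held.

```bash
python3 -m inch '[[[0,0,0],[0,0,0]],[[0,0,0],[0,0,0]],[[0,0,0],[0,0,0]],[[0,0,0],[0,0,0]],[[0,0,0],[0,0,0]],[[0,0,0],[0,0,0]],[[0,0,0],[0,0,0]],[[0,0,0],[0,0,0]],[[0,0,0],[0,0,0]],[[0,0,0],[0,0,0]]]' 0.25 20
python3 - <<'E'
from h import *
T=snap("top","top4");S=snap("side","side4"); print(manip.get_obs()["position"])
a=cv2.resize(S[120:210,230:320],None,fx=6,fy=6)
c=np.clip(a.astype(float)*2,0,255).astype(np.uint8)
cv2.imwrite("pics/c6.png",c)
E
```

```text
clock: 9.4
position: [0.5554, -0.1481, 0.0918]
ee_rot: [1.0, -0.0, 0.001, 0.0]
ft_force: [-0.6, -1.4, 5.2]
grip_width: 0.247
grasp_force: 2.9
[ 0.55539811 -0.14810592  0.09183585]
```

View pics/c6.png

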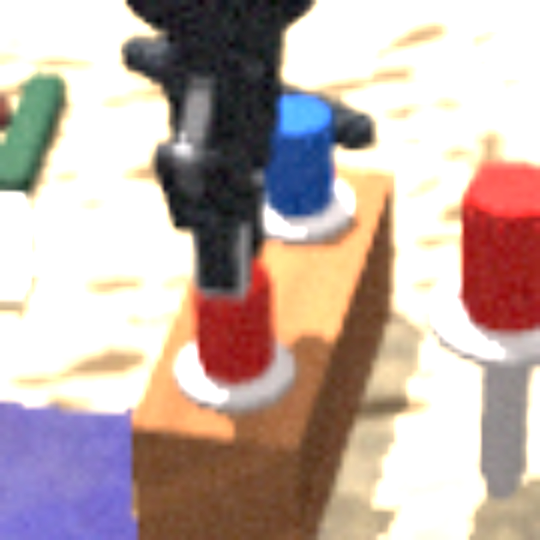

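The picture shows the tips resting on the red knob's top (21 mm opening, 5 N upward), so the fingertips truly end ~36 mm above the reported TCP. I'll lift, reopen, go down to reported z≈0.053, and close.

```bash
python3 -m inch '[[[0,0,-0.1],[0,0,0]],[[0,0,-0.15],[0,0,0]],[[0,0,-0.15],[0,0,0]],[[0,0,-0.15],[0,0,0]],[[0,0,-0.1],[0,0,0]],[[0,0,0],[0,0,0]],[[0,0,0.1],[0,0,0]],[[0,0,0.2],[0,0,0]],[[0,0,0.28],[0,0,0]],[[0,0,0.32],[0,0,0]]]' 0.7 60
python3 -m inch '[[[0,0,0.05],[0,0,0]],[[0,0,0.1],[0,0,0]],[[0,0,0.14],[0,0,0]],[[0,0,0.15],[0,0,0]],[[0,0,0.15],[0,0,0]],[[0,0,0.15],[0,0,0]],[[0,0,0.15],[0,0,0]],[[0,0,0.15],[0,0,0]],[[0,0,0.15],[0,0,0]],[[0,0,0.15],[0,0,0]]]' 0.7 60
```

```text
clock: 10.5
position: [0.5545, -0.1475, 0.0644]
ee_rot: [1.0, -0.0, -0.001, -0.0]
ft_force: [0.3, -0.7, 0.5]
grip_width: 0.7
grasp_force: 0.0
clock: 11.5
position: [0.555, -0.1477, 0.0535]
ee_rot: [1.0, -0.0, 0.0, 0.0]
ft_force: [-0.0, -0.4, 0.7]
grip_width: 0.702
grasp_force: 0.0
```

```bash
python3 -m inch '[[[0,0,0],[0,0,0]],[[0,0,0],[0,0,0]],[[0,0,0],[0,0,0]],[[0,0,0],[0,0,0]],[[0,0,0],[0,0,0]],[[0,0,0],[0,0,0]],[[0,0,0],[0,0,0]],[[0,0,0],[0,0,0]],[[0,0,0],[0,0,0]],[[0,0,0],[0,0,0]]]' 0 60
python3 - <<'E'
from h import *
T=snap("top","top5");S=snap("side","side5"); print(manip.get_obs()["position"])
a=cv2.resize(S[120:210,230:320],None,fx=6,fy=6)
c=np.clip(a.astype(float)*2,0,255).astype(np.uint8)
cv2.imwrite("pics/c7.png",c)
E
```

```text
clock: 12.5
position: [0.5552, -0.1477, 0.0536]
ee_rot: [1.0, -0.0, 0.0, 0.0]
ft_force: [0.0, 0.9, 6.0]
grip_width: 0.331
grasp_force: 59.5
[ 0.55515435 -0.14768788  0.05360772]
```

View pics/c7.png

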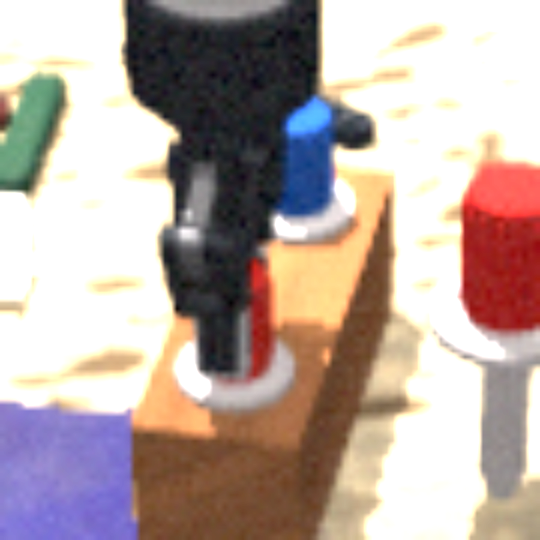

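The knob is gripped, with the tips just above the collar (opening 28 mm, 59.5 N). Both cameras agree the bore is (+0.012, +0.3725) from the knob. Lifting straight up.

```bash
python3 -m inch '[[[0,0,-0.05],[0,0,0]],[[0,0,-0.12],[0,0,0]],[[0,0,-0.22],[0,0,0]],[[0,0,-0.34],[0,0,0]],[[0,0,-0.46],[0,0,0]],[[0,0,-0.58],[0,0,0]],[[0,0,-0.7],[0,0,0]],[[0,0,-0.82],[0,0,0]],[[0,0,-0.93],[0,0,0]],[[0,0,-1],[0,0,0]]]'
python3 -m inch '[[[0,0,-0.08],[0,0,0]],[[0,0,-0.16],[0,0,0]],[[0,0,-0.24],[0,0,0]],[[0,0,-0.31],[0,0,0]],[[0,0,-0.36],[0,0,0]],[[0,0,-0.4],[0,0,0]],[[0,0,-0.4],[0,0,0]],[[0,-0.03,-0.4],[0,0,0]],[[0,-0.08,-0.4],[0,0,0]],[[0,-0.16,-0.4],[0,0,0]]]'
```

```text
clock: 13.6
position: [0.5553, -0.1478, 0.1345]
ee_rot: [1.0, -0.0, 0.0, 0.0]
ft_force: [0.3, -0.0, -0.9]
grip_width: 0.336
grasp_force: 59.2
clock: 14.6
position: [0.5548, -0.1346, 0.1652]
ee_rot: [1.0, -0.0, -0.0, -0.0]
ft_force: [0.3, 0.9, -1.2]
grip_width: 0.338
grasp_force: 59.2
```

```bash
python3 -m inch '[[[0,-0.09,0],[0,0,0]],[[0.01,-0.18,0],[0,0,0]],[[0.01,-0.28,0],[0,0,0]],[[0.02,-0.38,0],[0,0,0]],[[0.02,-0.48,0],[0,0,0]],[[0.02,-0.58,0],[0,0,0]],[[0.03,-0.68,0],[0,0,0]],[[0.03,-0.78,0],[0,0,0]],[[0.03,-0.88,0],[0,0,0]],[[0.04,-0.98,0],[0,0,0]]]'
python3 -m inch '[[[0,-0.1,0],[0,0,0]],[[0.01,-0.2,0],[0,0,0]],[[0.01,-0.3,0],[0,0,0]],[[0.02,-0.4,0],[0,0,0]],[[0.02,-0.5,0],[0,0,0]],[[0.02,-0.6,0],[0,0,0]],[[0.03,-0.7,0],[0,0,0]],[[0.03,-0.8,0],[0,0,0]],[[0.03,-0.9,0],[0,0,0]],[[0.04,-1,0],[0,0,0]]]'
python3 -m inch '[[[0,-0.1,0],[0,0,0]],[[0.01,-0.2,0],[0,0,0]],[[0.01,-0.3,0],[0,0,0]],[[0.02,-0.4,0],[0,0,0]],[[0.02,-0.5,0],[0,0,0]],[[0.02,-0.6,0],[0,0,0]],[[0.03,-0.7,0],[0,0,0]],[[0.03,-0.8,0],[0,0,0]],[[0.03,-0.9,0],[0,0,0]],[[0.04,-1,0],[0,0,0]]]'
python3 -m inch '[[[0,-0.1,0],[0,0,0]],[[0.01,-0.2,0],[0,0,0]],[[0.01,-0.3,0],[0,0,0]],[[0.02,-0.4,0],[0,0,0]],[[0.02,-0.5,0],[0,0,0]],[[0.02,-0.6,0],[0,0,0]],[[0.03,-0.7,0],[0,0,0]],[[0.03,-0.8,0],[0,0,0]],[[0.03,-0.9,0],[0,0,0]],[[0.04,-1,0],[0,0,0]]]'
python3 -m inch '[[[0,-0.1,0],[0,0,0]],[[0,-0.2,0],[0,0,0]],[[0,-0.3,0],[0,0,0]],[[0,-0.38,0],[0,0,0]],[[0,-0.44,0],[0,0,0]],[[0,-0.48,0],[0,0,0]],[[0,-0.5,0],[0,0,0]],[[0,-0.5,0],[0,0,0]],[[0,-0.5,0],[0,0,0]],[[0,-0.5,0],[0,0,0]]]'
python3 - <<'E'
from h import *
T=snap("top","top6");S=snap("side","side6"); print(manip.get_obs()["position"])
# collar: bright grey low-saturation pixels near the arm, side view
c=np.array(manip.get_obs()["position"]); zc=.076+(c[2]-.0536)+.006
u,v=proj("side",[.567,.2245,zc]); print("expect collar top",u,v)
b,g,r=[S[:,:,i].astype(int) for i in range(3)]
for nm,m in (("steel",(S.min(2)>75)&(S.max(2).astype(int)-S.min(2)<40)),("red",(r>50)&(r>2.2*g)&(r>2.2*b))):
    m=m.astype(np.uint8); z=np.zeros_like(m); a0,b0=int(u)-35,int(v)-60; z[b0:b0+130,a0:a0+70]=m[b0:b0+130,a0:a0+70]
    k,l,s,cc=cv2.connectedComponentsWithStats(z)
    for i in range(1,k):
        if s[i,4]>25: print(nm,s[i].tolist(),cc[i].round(1).tolist())
E
```

```text
clock: 15.6
position: [0.5582, -0.0559, 0.1654]
ee_rot: [1.0, -0.0, 0.0, 0.0]
ft_force: [-0.5, 0.6, -1.0]
grip_width: 0.333
grasp_force: 59.2
clock: 16.6
position: [0.5614, 0.0241, 0.1654]
ee_rot: [1.0, -0.0, 0.0, 0.0]
ft_force: [0.2, 0.6, -0.7]
grip_width: 0.337
grasp_force: 59.2
clock: 17.6
position: [0.5646, 0.1042, 0.1654]
ee_rot: [1.0, -0.0, 0.0, 0.0]
ft_force: [0.5, -0.1, 0.1]
grip_width: 0.335
grasp_force: 59.2
clock: 18.6
position: [0.5678, 0.1842, 0.1654]
ee_rot: [1.0, -0.0, 0.0, 0.0]
ft_force: [0.6, 0.5, -1.2]
grip_width: 0.334
grasp_force: 59.2
clock: 19.6
position: [0.568, 0.2231, 0.1654]
ee_rot: [1.0, -0.0, 0.0, 0.0]
ft_force: [-0.0, -0.6, -2.7]
grip_width: 0.337
grasp_force: 59.2
[0.5679778  0.22319633 0.16543254]
expect collar top 215.3929294192917 254.90894702747713
steel [194, 226, 9, 11, 60] [197.8, 231.4]
steel [241, 233, 9, 7, 48] [245.3, 236.1]
steel [201, 247, 30, 22, 248] [216.4, 259.6]
steel [236, 248, 12, 6, 44] [241.5, 250.2]
steel [186, 271, 16, 12, 63] [194.9, 276.5]
steel [213, 270, 8, 14, 64] [216.7, 275.8]
steel [180, 289, 7, 6, 37] [183.1, 291.4]
red [216, 232, 8, 28, 146] [219.6, 245.1]
```

```bash
python3 - <<'E'
from h import *
# side-biased coordinates of the bore axis; where spindle on the bore axis would appear
for z in(.074,.12,.145,.19): print(z,proj("side",[.5646,.2294,z]).round(1), proj("top",[.5679,.2235,z]).round(1))
S=cv2.imread("pics/side6.png"); hs=S.max(2).astype(int); sat=hs-S.min(2)
for r in range(248,296,3): print(r,"".join("#" if (hs[r,c]>75 and sat[r,c]<40) else ("r" if S[r,c,2]>2*int(S[r,c,1]) else ".") for c in range(190,250)))
E
```

```text
0.074 [221.5 300.4] [158.4 177.1]
0.12 [219.5 284.6] [152.1 172. ]
0.145 [218.3 275.6] [148.3 168.9]
0.19 [216.1 258.6] [141. 163.]
248 .........................#..rrrrrr###..........####.........
251 .............##.............rrrrrr######........##########..
254 ............###.............rrrrrr######....................
257 ...........#####.............rrr########....................
260 ............########.....###############....................
263 .............#########################......................
266 ..................###############...........................
269 .......................#######.##...........................
272 .....#####.............##########...........................
275 ..#########..####......########.#...............#...........
278 ##..#######.........###.#######.##.........####.............
281 .........................########.......#.#.................
284 ............................####.###.#####..................
287 ........................................####................
290 ..............................................##.##.........
293 ..............................####.#.................##.....
```

Scripted check: the held shaft appears upright and within ~2 mm of the bore axis. A tiny correction, then lower.

```bash
python3 -m inch '[[[-0.02,-0.02,0],[0,0,0]],[[-0.02,-0.02,0.08],[0,0,0]],[[-0.02,-0.02,0.17],[0,0,0]],[[-0.02,-0.02,0.26],[0,0,0]],[[-0.02,-0.02,0.35],[0,0,0]],[[-0.02,-0.02,0.44],[0,0,0]],[[-0.02,-0.02,0.53],[0,0,0]],[[-0.02,-0.02,0.62],[0,0,0]],[[-0.02,-0.02,0.69],[0,0,0]],[[-0.02,-0.02,0.72],[0,0,0]]]'
```

```text
clock: 20.7
position: [0.566, 0.2249, 0.107]
ee_rot: [1.0, -0.0, -0.0, 0.0]
ft_force: [0.2, -0.2, -1.3]
grip_width: 0.337
grasp_force: 59.1
```

```bash
python3 -m inch '[[[0,0,0.06],[0,0,0]],[[0,0,0.12],[0,0,0]],[[0,0,0.18],[0,0,0]],[[0,0,0.24],[0,0,0]],[[0,0,0.3],[0,0,0]],[[0,0,0.36],[0,0,0]],[[0,0,0.42],[0,0,0]],[[0,0,0.48],[0,0,0]],[[0,0,0.52],[0,0,0]],[[0,0,0.54],[0,0,0]]]'
python3 -m inch '[[[0,0,0.01],[0,0,0]],[[0,0,0.02],[0,0,0]],[[0,0,0.03],[0,0,0]],[[0,0,0.04],[0,0,0]],[[0,0,0.05],[0,0,0]],[[0,0,0.06],[0,0,0]],[[0,0,0.07],[0,0,0]],[[0,0,0.08],[0,0,0]],[[0,0,0.09],[0,0,0]],[[0,0,0.1],[0,0,0]]]'
```

```text
clock: 21.7
position: [0.5662, 0.225, 0.0642]
ee_rot: [1.0, -0.0, -0.0, 0.0]
ft_force: [0.5, -0.7, -0.7]
grip_width: 0.335
grasp_force: 59.1
clock: 22.7
position: [0.5663, 0.2251, 0.0565]
ee_rot: [1.0, -0.0, 0.0, 0.0]
ft_force: [0.4, -0.5, -1.0]
grip_width: 0.336
grasp_force: 59.1
```

```bash
python3 -m inch '[[[0,0,0.006],[0,0,0]],[[0,0,0.012],[0,0,0]],[[0,0,0.018],[0,0,0]],[[0,0,0.024],[0,0,0]],[[0,0,0.03],[0,0,0]],[[0,0,0.035],[0,0,0]],[[0,0,0.04],[0,0,0]],[[0,0,0.045],[0,0,0]],[[0,0,0.05],[0,0,0]],[[0,0,0.05],[0,0,0]]]'
```

```text
clock: 23.7
position: [0.5663, 0.2251, 0.0525]
ee_rot: [1.0, -0.0, -0.0, 0.0]
ft_force: [0.2, 0.5, -1.5]
grip_width: 0.337
grasp_force: 59.1
```

```bash
python3 -m inch '[[[0,0,0.004],[0,0,0]],[[0,0,0.008],[0,0,0]],[[0,0,0.012],[0,0,0]],[[0,0,0.016],[0,0,0]],[[0,0,0.02],[0,0,0]],[[0,0,0.02],[0,0,0]],[[0,0,0.02],[0,0,0]],[[0,0,0.02],[0,0,0]],[[0,0,0.02],[0,0,0]],[[0,0,0.02],[0,0,0]]]'
```

```text
clock: 24.7
position: [0.5663, 0.2251, 0.0516]
ee_rot: [1.0, -0.0, 0.0, 0.0]
ft_force: [-3.6, -1.7, 6.9]
grip_width: 0.335
grasp_force: 59.9
```

Contact came exactly at the predicted height (0.0516, 7 N), so the collar is seated. Release and retreat straight up.

```bash
python3 -m inch '[[[0,0,0],[0,0,0]],[[0,0,0],[0,0,0]],[[0,0,0],[0,0,0]],[[0,0,0],[0,0,0]],[[0,0,0],[0,0,0]],[[0,0,0],[0,0,0]],[[0,0,0],[0,0,0]],[[0,0,0],[0,0,0]],[[0,0,-0.03],[0,0,0]],[[0,0,-0.06],[0,0,0]]]' 0.75
python3 -m inch '[[[0,0,-0.08],[0,0,0]],[[0,0,-0.18],[0,0,0]],[[0,0,-0.28],[0,0,0]],[[0,0,-0.38],[0,0,0]],[[0,0,-0.5],[0,0,0]],[[0,0,-0.62],[0,0,0]],[[0,0,-0.74],[0,0,0]],[[0,0,-0.86],[0,0,0]],[[0,0,-0.96],[0,0,0]],[[0,0,-1],[0,0,0]]]'
python3 -m inch '[[[0,0,-0.1],[0,0,0]],[[0,0,-0.2],[0,0,0]],[[0,0,-0.3],[0,0,0]],[[0,0,-0.4],[0,0,0]],[[0,0,-0.5],[0,0,0]],[[0,0,-0.6],[0,0,0]],[[0,0,-0.7],[0,0,0]],[[0,0,-0.8],[0,0,0]],[[0,0,-0.8],[0,0,0]],[[0,0,-0.8],[0,0,0]]]'
python3 - <<'E'
from h import *
S=snap("side","side7"); T=snap("top","top7")
hs=S.max(2).astype(int); sat=hs-S.min(2)
print("expect collar",proj("side",[.5646,.2294,.08]),"knob top",proj("side",[.5646,.2294,.126]))
for r in range(268,326,3): print(r,"".join("#" if (hs[r,c]>75 and sat[r,c]<40) else ("r" if S[r,c,2]>2*int(S[r,c,1]) else ".") for c in range(190,250)))
for n,im in(("side",S),("top",T)):
    b,g,r=[im[:,:,i].astype(int) for i in range(3)]
    for nm,m in(("red",(r>50)&(r>2.2*g)&(r>2.2*b)),("blue",(b>60)&(b>2*r)&(b>1.4*g))):
        k,l,s,c=cv2.connectedComponentsWithStats(m.astype(np.uint8))
        for i in range(1,k):
            if s[i,4]>60: print(n,nm,s[i].tolist(),c[i].round(1).tolist())
E
```

```text
clock: 25.7
position: [0.5663, 0.2251, 0.056]
ee_rot: [1.0, -0.0, 0.0, 0.0]
ft_force: [-0.3, 0.5, 0.3]
grip_width: 0.754
grasp_force: 0.0
clock: 26.7
position: [0.5667, 0.2253, 0.1369]
ee_rot: [1.0, -0.0, 0.001, -0.0]
ft_force: [0.4, -0.4, 0.1]
grip_width: 0.752
grasp_force: 0.0
clock: 27.7
position: [0.5663, 0.2251, 0.1998]
ee_rot: [1.0, -0.0, 0.0, 0.0]
ft_force: [-0.4, 0.5, -0.2]
grip_width: 0.747
grasp_force: 0.0
expect collar [221.23416861 298.40973426] knob top [219.17986378 282.46732544]
268 ............................................................
271 ......##....................................................
274 ....#.####.####.............................................
277 ##..#######.......###...#.rrrrrrrrrr.....#.######...........
280 ......#####...........#rrrrrrrrrrrrrrr...#.#................
283 .....................#rrrrrrrrrrrrrrrrr####.................
286 .....................#rrrrrrrrrrrrrrrrr##...................
289 .....................##rrrrrrrrrrrrrrrr##...#..##...........
292 .....................##rrrrrrrrrrrrrrrr#####.......###......
295 ............
[... 471 characters left out ...]
#.......#..........#........###.
319 .................##...................###..#..........####..
322 ..#......##............###...####...###............######...
325 .........######...............................#.#######.....
side red [335, 128, 44, 9, 142] [356.1, 132.3]
side red [307, 147, 17, 28, 418] [314.7, 160.5]
side red [161, 187, 8, 14, 64] [164.4, 195.1]
side red [212, 277, 17, 26, 359] [220.3, 289.0]
side blue [273, 136, 13, 20, 208] [279.1, 145.1]
side blue [34, 237, 58, 31, 154] [60.0, 252.9]
top red [146, 166, 17, 16, 185] [153.2, 173.5]
top red [338, 216, 21, 20, 300] [348.2, 225.3]
top red [481, 239, 8, 56, 138] [484.3, 270.7]
top blue [377, 172, 13, 12, 125] [383.1, 177.3]
```

The spindle is seated upright (knob and collar at their expected pixels), the blue one and the decoy haven't moved, and the gripper is clear.

```bash
python3 -c "
from workcell import manip; print(manip.hand_in())"
```

```text
the job is handed in; nothing more can be done
None
```

I handed the job in at about 28 s: the red-knobbed spindle is upright through the dispenser with its collar on the top arm and released, the blue spindle is untouched in the stand, and no verdict came back.

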